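Slide the spice tin back into its row under the rack's bar

ROBOT

A 6-joint arm with a two-finger parallel gripper is mounted at the origin on the work surface. World frame = base frame: x ahead of the robot, y to its left, z up, the work surface at z = 0. Lengths are in m, angles in rad, forces in N, time in s.
With the tool pointing down it reaches from about 0.225 to 0.725 m from the base axis. Payload 3.1 kg.
Tool frame: the origin (TCP) lies at the very end of the fingers, on their centre line; the grasp point (between the pads) lies 19 mm behind it (bot.grip_point_offset is the distance from the TCP to the grasp point, in m); z points along the fingers, y is the line along which they close (so a half turn about z gives the same grasp; the last joint's range is limited). The gripper opens to 85 mm and grips with 20 to 120 N. Pads are 22 mm wide; open, the fingers measure 114 mm over their backs; the gripper's body (76 mm by 85 mm) begins 54 mm behind the grasp point. The pads swing forward as they close: fully open they stand 13 mm farther back than shut.
Start: joints at [-1.25, 0.048, 0.099, 1.622, 0, 1.443], TCP at [0.228, -0.473, 0.231] pointing down, gripper open.
Joint ranges: [-2.91, 2.91], [-0.99, 1.94], [-1.21, 1.42], [-2.12, 2.29], [-1.49, 1.47], [-3.14, 3.14]. Speed limits (rad/s): [2.79, 2.79, 3.14, 3.14, 3.14, 3.14].

INTERFACE

Orientations are given as a 3x3 rotation matrix whose columns are the frame's x, y, z axes.
In Python, from workcell import bot gives the robot as it stands.
- The arm moves only by the tool jog_arm, never from a script. Its argument "increments" is a list of rows, each a list of 3 entries, a list of its own where there are three numbers: the shift along the world's x, y, z normalised to -1 to 1, where 1 is 800 mm, then the turn about the world's z normalised to -1 to 1, where 1 is 2 rad, then the closure, from 0 (fully open) to 1 (shut). In form: [[[tx, ty, tz], turn, claw], ...]. A call has 1 to 10 rows; each row is the pose to reach, as a shift and turn from the pose commanded when the call began; what a row does not reach only later rows make up. A row lasts 1/10 s, in which the tool goes at most 50 mm and 8.59 degrees, less where a joint would pass 70% of its speed; a pose out of reach is approached as far as the arm can. A call with a number of a shift or a turn outside -1 to 1 is refused whole. A call with a gripper value outside its range is refused whole. The fingers move at their own pace and stop on an object; "grip_force" is the grip in N (left out, the last holds). Time passes only in rows, so rows that repeat a pose let the fingers close. It gives the time, the measured TCP pose, the force, the opening and the grip force at its end, in the units of the state.
- bot.read_state(): the state, without advancing time (a new reading comes with each control period).
- bot.read_camera(name): name is "side" or "top"; returns the picture (384x512x3 uint8, red, green, blue); there is no depth.
- bot.camera_params(name): a dict with "K" (3x3 intrinsics, pixels), "distortion" ([k1, k2, p1, p2, k3] as OpenCV has them; the pictures are not rectified), "R" (3x3) and "t" (3): a world point X has camera coordinates R X + t. Camera axes: x right, y down, z forward; pixel columns grow to the right and rows downward; lengths in m; the calibration is good to about 2 mm. A picture is of the moment at which its call begins. camera_params takes no time and is no camera call.
- bot.hand_in(): hands the job in; it is judged then, once.
Trained networks look in the newest picture that a camera, given by its name, has taken for a name from the list of things; names that differ only in an ending like _2 or _b are one class to them, and where a whole thing is asked for, a point or a joint stands for the part that bears it (a point fixed in the world has none). Each returns a list of dicts, best first, with "p" (0 to 1); they miss things now and then, are a little off and sometimes report something else, mostly with a low value. They report only what shows in the picture. A call takes as long as a camera call. They do not tell look-alikes from the thing itself.
- bot.masks_of(camera, label): "region" (384x512 bool, what is visible of it) and "extent" ([left, top, width, height] in pixels, round what is visible of it).
- bot.landmark_of(camera, label): "point" ([column, row] in pixels: a listed point, or the origin of a listed thing).
The state is a dict: "time_s": time; "joint_pos": joint angles; "dq": joint speeds; "joint_torque": joint torques, N m; "eef_pos": TCP position; "orientation": TCP orientation; "ft_force": force on the tool from outside, world axes, zero at the start; "ft_torque": the same for the moment, N m; "opening": finger opening in m; "grip_force": force on a finger pad.
Only numpy, scipy, OpenCV 4.12 (cv2) and the standard library are available. Lean on these libraries where they do the work, as an engineer would, in place of code of your own. Each camera call takes 0.05 s, during which the arm holds its last target. There are 200 camera calls.

TASK

Put the spice tin that is standing out on the counter back into the low spice rack: slide it in from the front, under the bars, into the gap between the right-hand tin and the middle one as the robot faces them, easing those neighbours apart, until it is fully home against the back lip and level with the others. Push gently, without ramming the rack; all four tins must end standing upright and square in the row, and the other things on the counter must be left where they are.

Things in the scene. Friction and masses are not known exactly. Their poses are not given: they have to be found in the camera images.
- tin: boat-ended metal spice tin standing out on the counter: 110 mm long (x), 34 wide (y), 60 tall (z), top 14 mm a dark lid of the same outline. Seen from above its sides are parallel for the middle 50 mm (x -25 to +25); then both ends taper evenly over 30 mm to a flat nose 10 mm wide: same either way round. Rigid, 0.1 to 0.18 kg. Origin: centre of underside; starts upright.
- rack: low wooden spice rack fixed to the counter, 153 mm wide (y), 122 deep (x), 80 tall, open at its front (-x, roughly towards the robot). Origin: counter height, centre between the side boards; x points inwards, z up. Side boards 6 mm thick span x -60 to +62.5 and leave 141 mm between them (y -70.5 to +70.5). Its open top is crossed by two fixed bars, so tins go in from the front only.
- rack_sill (a point): middle of the front top edge of the rack's floor (rack frame x -60, y 0, z 6 mm). The floor is 6 mm thick: a plain step up from the counter.
- rack_bar (a point): middle of the underside of the front steel bar (rack frame x -36, y 0, z 70 mm). The bar is 12 mm deep (x) and 10 mm tall, so its top is 80 mm above the counter; an equal bar at the same height crosses at x +26. A tin standing on the rack floor clears both by 4 mm.
- rack_lip (a point): middle of the top of the front face of the back lip (rack frame x +55.5, y 0, z 51 mm), the stop at the back. A tin fully home touches it: its origin is then at rack x +0.5, z 6 mm and its front nose 5.5 mm behind the front edge of the floor. Sliding it home between its neighbours takes up to about 15 N.
- row_tin_a: boat-ended tin, same size, shape, axes and origin as tin, loose in the rack, within 3.5 mm of the back lip, weight 0.1 to 0.18 kg; right end of the row seen from the robot (rack -y side). The missing tin goes between this and row_tin_b: they have drifted together, 17 to 30 mm between their sides, but slide apart when the tapered nose is pushed in (5 mm to spare with four tins in).
- row_tin_b: boat-ended tin, same size, shape, axes and origin as tin, loose in the rack, within 3.5 mm of the back lip, weight 0.1 to 0.18 kg; the middle one of the row, on the other (+y) side of the gap.
- row_tin_c: boat-ended tin, same size, shape, axes and origin as tin, loose in the rack, within 3.5 mm of the back lip, weight 0.1 to 0.18 kg; left end of the row (+y side), a few mm beside row_tin_b.
- mug: bystander: white ceramic mug, 76 mm across, 85 mm tall, handle at its +y side; origin under its centre.
- mill: bystander: dark wooden pepper mill, 52 mm across, 122 mm tall; origin under its centre.
- cocoa_tin: bystander: rectangular metal tin 77 x 52 mm, 99 mm tall; origin under its centre.
- jar: bystander: amber glass jar, 60 mm across, 85 mm tall, beyond the rack; origin under its centre.
- salt: bystander: glass salt shaker, 40 mm across, 70 mm tall, beyond the rack; origin under its centre.
- bowl: bystander: white bowl, 120 mm across, 50 mm tall, to the left of the robot; origin under its centre.
- spatula: bystander: kitchen spatula 200 mm long, lying on the counter to the right of the robot.
Not all that is in view belongs to the job. Leave any purple or turquoise look-alike of the tin alone.

How it is judged:
At the end, for the whole second after the job is handed in: The tin is at rest on the rack floor between row_tin_a and row_tin_b, its origin within 5.5 mm of home in the rack's x (+0.5 mm), square within 0.12 rad, upright within 0.06 rad; the other three stand on its floor, as upright and square, at most 10 mm forward of x = 0 (x of tin in the frame of rack between -0.005 and 0.006 m and z of tin in the frame of rack between 0.003 and 0.0095 m and y of tin in the frame of row_tin_a above 0.028 m and y of tin in the frame of row_tin_b below -0.028 m and angle between the x axis of each of tin, row_tin_a, row_tin_b, row_tin_c and the x axis of rack, either way round below 0.12 rad and angle between each of tin, row_tin_a, row_tin_b, row_tin_c's own z axis and vertical below 0.06 rad and linear speed of tin below 0.01 m/s and x of row_tin_a in the frame of rack between -0.01 and 0.006 m and z of each of row_tin_a, row_tin_b, row_tin_c in the frame of rack below 0.0095 m and x of row_tin_b in the frame of rack between -0.01 and 0.006 m and x of row_tin_c in the frame of rack between -0.01 and 0.006 m); the robot touches nothing.
It fails at once if the rack is rammed: more than 90 N between a tin and the rack (contact force between any of tin, row_tin_a, row_tin_b, row_tin_c and rack above 90 N).
It fails at once if a tin of the row is toppled (tipped more than 0.3 rad) (angle between any of row_tin_a, row_tin_b, row_tin_c's own z axis and vertical above 0.3 rad).
It fails at once if a bystander is moved more than 30 mm (distance of any of mug, mill, cocoa_tin, jar, salt, bowl, spatula from where it was at the start of the episode above 0.03 m).
It also fails if it takes over 67 s, if anything falls off the work surface, if the arm or the gripper's body presses on something with over 40 N, if the wrist force passes 120 N, or if a joint passes its speed limit or range.

## Working session

There is one attempt and no reset: what is moved stays moved. The work goes in short steps, Python scripts to look and compute and a tool call to move; the robot and the scene stay as the last step left them, time stands still between calls to the robot, and variables do not carry over. Pictures are saved under pics/ and viewed, at most 10 in all, crops included, and the job is handed in when it is done.

Besides the shell and the picture viewer there is one more tool, called after "Emit:" as a command line: name --argument value ..., lists and objects as JSON in quotes. jog_arm: Moves the arm, as the interface text tells. Its arguments: {"type":"object","properties":{"increments":{"type":"array"},"grip_force":{"type":"number"}},"required":["increments"]}

```bash
mkdir -p pics
cat > h.py <<'E'
from workcell import bot
import numpy as np, cv2
def ray(cam,px):
    c=bot.camera_params(cam);K=np.array(c["K"]);D=np.array(c["distortion"]);R=np.array(c["R"]);t=np.array(c["t"])
    u=cv2.undistortPoints(np.array(px,float).reshape(-1,1,2),K,D).reshape(-1,2)
    d=np.c_[u,np.ones(len(u))]@R
    return -R.T@t,d
def atz(cam,px,z):
    o,d=ray(cam,px);return o+d*((z-o[2])/d[:,2])[:,None]
def proj(cam,X):
    c=bot.camera_params(cam);R=np.array(c["R"]);t=np.array(c["t"])
    return cv2.projectPoints(np.array(X,float).reshape(-1,3),cv2.Rodrigues(R)[0],t,np.array(c["K"]),np.array(c["distortion"]))[0].reshape(-1,2)
E
python3 - <<'E'
from h import *
for c in("top","side"):
    im=bot.read_camera(c);cv2.imwrite(f"pics/{c}0.png",im[:,:,::-1])
    print(c,ray(c,[[256,192]]))
    for l in["tin","rack","rack_sill","rack_bar","rack_lip","mug","mill","cocoa_tin"]:
        for r in bot.landmark_of(c,l): print(l,np.round(r["point"],1),round(r["p"],2))
E
```

```text
top (array([0.38265663, 0.03403206, 0.97887307]), array([[ 0.16253848, -0.05177053, -0.98550282]]))
tin [201.5 257.1] 0.93
tin [290.6 193.7] 0.89
tin [255.3 263.9] 0.74
tin [151.8 225.2] 0.69
rack [355.6 155.3] 0.23
rack_sill [221.8 186.4] 0.66
rack_bar [223.6 172.2] 0.82
rack_bar [367.  206.6] 0.66
mug [365.4 210.8] 0.6
mill [130.  181.3] 0.67
mill [243.4 164.4] 0.21
cocoa_tin [353.9 152.8] 0.82
cocoa_tin [130.2 179.1] 0.25
side (array([-0.17677115,  0.8927082 ,  1.04564593]), array([[ 0.47105126, -0.57945896, -0.66536193]]))
tin [278.2 249.8] 0.98
tin [312.  220.7] 0.97
tin [278.6 182.3] 0.7
tin [226.2 259.4] 0.62
rack [222.4 200.1] 0.77
rack [235.3 206.7] 0.62
rack_sill [238.1 208.2] 0.8
rack_bar [229.7 187.3] 0.78
rack_lip [222.8 200.9] 0.48
mug [325.5 154.2] 0.67
mug [232.4 187.5] 0.6
mill [172.7 258.3] 0.68
cocoa_tin [288.5 140.4] 0.85
cocoa_tin [159.5 200.5] 0.47
cocoa_tin [238.6 207.9] 0.36
```

View pics/top0.png

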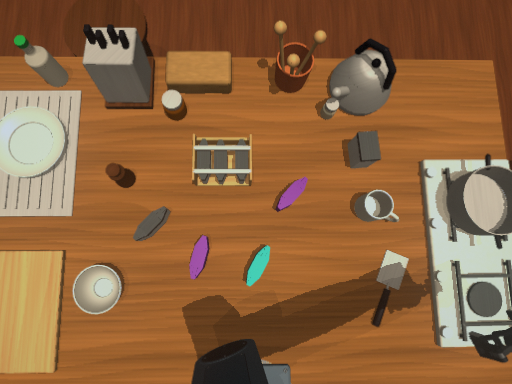

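View pics/side0.png

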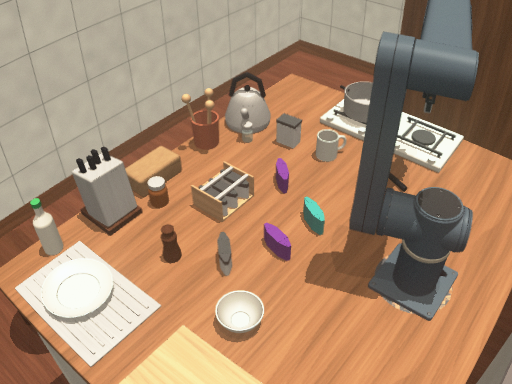

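The top view shows the grey tin at about (151,224), in front of and left of the rack at (222,160). The purple tins at (291,193) and (199,257) and the turquoise one at (258,265) are decoys. I'll zoom in next.

Run:
```python
from h import *
im=cv2.imread("pics/top0.png")
a=cv2.resize(im[125:195,180:265],None,fx=7,fy=7,interpolation=cv2.INTER_CUBIC)
cv2.imwrite("pics/z1.png",a)
ms=bot.masks_of("top","tin")
for m in ms:
    g=m["region"];ys,xs=np.nonzero(g)
    P=atz("top",np.c_[xs,ys],0.05)[:,:2]
    r=cv2.minAreaRect((P*1000).astype(np.float32))
    w,v=np.linalg.eigh(np.cov(P.T));d=v[:,1]
    print(round(m["p"],2),m["extent"],"c",np.round(P.mean(0),4),"ang",round(np.degrees(np.arctan2(d[1],d[0]))%180,1),"rect",np.round(r[0],1),np.round(r[1],1))
print(atz("top",[[221.8,186.4]],.006),atz("top",[[223.6,172.2]],.07))
print(atz("side",[[238.1,208.2]],.006),atz("side",[[229.7,187.3]],.07),atz("side",[[226.2,259.4]],0), atz("top",[[151.8,225.2]],0))
```

```text
0.85 [191.1, 238.3, 16.1, 40.3] c [0.3739 0.1321] ang 164.2 rect [371.6 134.1] [ 36.2 101.9]
0.78 [246.9, 245.1, 22.6, 40.6] c [ 0.3474 -0.0159] ang 152.0 rect [348.7 -15.7] [ 37.4 108.6]
0.63 [129.7, 203.7, 42.6, 36.3] c [0.4552 0.2552] ang 133.2 rect [454.5 255.7] [ 44.4 113.1]
0.63 [194.3, 134.7, 58.3, 53.4] c [0.6189 0.0723] ang 98.4 rect [623.7  75.7] [157.6 137.4]
0.57 [276.8, 175.3, 31.6, 37.8] c [ 0.5301 -0.1068] ang 136.7 rect [ 530.5 -107.4] [ 33.4 118.1]
0.51 [238.5, 137.1, 8.8, 46.8] c [0.6172 0.0237] ang 0.4 rect [620.4  24. ] [ 32.1 120.7]
[[0.55921283 0.07690636 0.006     ]] [[0.58493186 0.06954128 0.07      ]]
[[0.55564699 0.08006289 0.006     ]] [[0.59011152 0.07572739 0.07      ]] [[0.45173584 0.2546425  0.        ]] [[0.45467042 0.26561271 0.        ]]
```

View pics/z1.png

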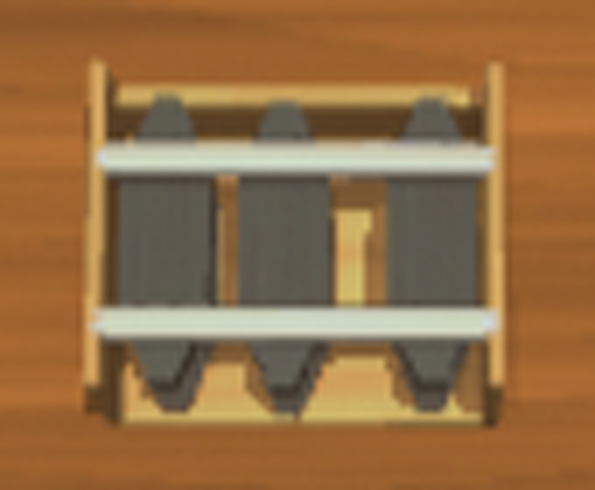

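The crop shows the three row tins with noses up and down, and the gap (crop x 330–388) between the middle and right tins. The bars' ends are at about crop (92/497, 322) and (97/495, 158).

Run:
```python
from h import *
f=lambda L:[[180+(u+.5)/7-.5,125+(v+.5)/7-.5] for u,v in L]
print("bars z.08 FL FR BL BR\n",atz("top",f([[92,322],[497,322],[97,158],[495,158]]),.08))
print("sill front edge z.006\n",atz("top",f([[125,425],[483,425]]),.006))
print("tin sides z.066 c l/r b l/r a l/r at crop row 240\n",atz("top",f([[118,240],[211,240],[237,240],[330,240],[387,240],[477,240]]),.066))
print("tin front noses z.066",atz("top",f([[172,385],[288,388],[431,388]]),.066))
print("back noses",atz("top",f([[167,95],[283,99],[431,97]]),.066))
s=bot.read_state();print(s["eef_pos"],np.round(s["orientation"],3),s["ft_force"],s["opening"])
a=cv2.resize(cv2.imread("pics/top0.png")[195:250,120:185],None,fx=9,fy=9,interpolation=cv2.INTER_CUBIC)
b=cv2.resize(cv2.imread("pics/side0.png")[155:285,180:265],None,fx=4.5,fy=4.5,interpolation=cv2.INTER_CUBIC)[:495]
a=cv2.resize(a,(585,495));cv2.imwrite("pics/z2.png",a)
c,d=ray("side",[[0,0]]);print(c)
```

```text
bars z.08 FL FR BL BR
 [[5.87225654e-01 1.47922174e-01 8.00000000e-02]
 [5.86765529e-01 1.25800532e-05 8.00000000e-02]
 [6.49255903e-01 1.47136183e-01 8.00000000e-02]
 [6.49136461e-01 6.80300031e-05 8.00000000e-02]]
sill front edge z.006
 [[0.56263288 0.143716   0.006     ]
 [0.56199698 0.00319335 0.006     ]]
tin sides z.066 c l/r b l/r a l/r at crop row 240
 [[0.62170539 0.14057217 0.066     ]
 [0.62163315 0.10599507 0.066     ]
 [0.62161346 0.09631405 0.066     ]
 [0.62154481 0.0616326  0.066     ]
 [0.62150411 0.04033382 0.066     ]
 [0.62144201 0.00663577 0.066     ]]
tin front noses z.066 [[0.56648045 0.11987798 0.066     ]
 [0.56517802 0.07711443 0.066     ]
 [0.56496634 0.02423511 0.066     ]]
back noses [[0.67800495 0.12303431 0.066     ]
 [0.67643117 0.07938214 0.066     ]
 [0.67722583 0.02351171 0.066     ]]
[ 0.22778082 -0.47302549  0.23134233] [[ 0.901  0.434  0.   ]
 [ 0.434 -0.901 -0.   ]
 [-0.     0.    -1.   ]] [-0.74247066  0.6992426  -0.077463  ] 0.08572820419443287
[-0.17677115  0.8927082   1.04564593]
```

View pics/z2.png

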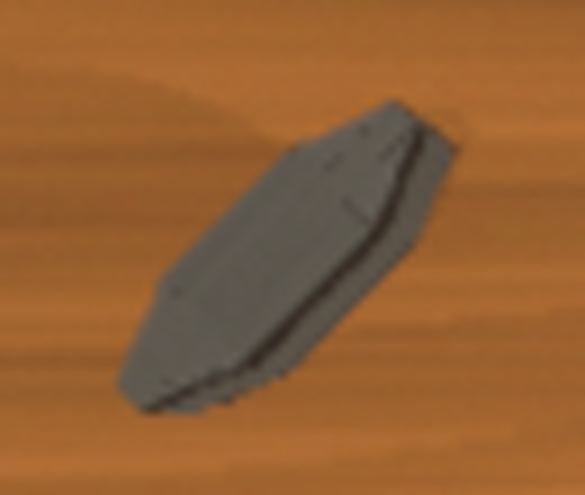

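Run:
```python
from h import *
f=lambda L:[[120+(u+.5)/9-.5,195+(v+.5)/9-.5] for u,v in L]
P=atz("top",f([[131.5,397.5],[408.5,114]]),.06)[:,:2];d=P[1]-P[0];c=P.mean(0);a=np.arctan2(d[1],d[0])
print(c,np.linalg.norm(d),a)
S=[]
for m in bot.masks_of("side","tin"):
    ys,xs=np.nonzero(m["region"]);Q=atz("side",np.c_[xs,ys],0.03).mean(0);print("side mask",Q,m["extent"])
u=d/np.linalg.norm(d)
g=c-.022*u
s=bot.read_state();e=s["eef_pos"];R=s["orientation"];y=np.arctan2(R[1][0],R[0][0])
print("grip",g,"shift",np.r_[g,.12]-e,"norm",(np.r_[g,.12]-e)/.8,"turn",(a+np.pi-y),(a+np.pi-y)/2)
```

```text
[0.45627687 0.25696648] 0.10890165069715625 -0.7553152415028168
side mask [0.45430491 0.2576577  0.03      ] [214.8, 233.9, 18.3, 39.9]
side mask [ 0.34260776 -0.01601693  0.03      ] [302.9, 194.2, 24.0, 42.2]
side mask [ 0.52709557 -0.10855621  0.03      ] [274.2, 161.6, 14.6, 32.2]
side mask [0.36588126 0.13435045 0.03      ] [264.0, 225.3, 28.9, 35.9]
grip [0.44025965 0.27204788] shift [ 0.21248832  0.74505657 -0.1113406 ] norm [ 0.26561039  0.93132072 -0.13917575] turn 1.9374868309703577 0.9687434154851788
```

Emit:
jog_arm --increments '[[[0.266, 0.931, 0], 0.969, 0], [[0.266, 0.931, 0], 0.969, 0], [[0.266, 0.931, 0], 0.969, 0], [[0.266, 0.931, 0], 0.969, 0], [[0.266, 0.931, 0], 0.969, 0], [[0.266, 0.931, 0], 0.969, 0], [[0.266, 0.931, 0], 0.969, 0], [[0.266, 0.931, 0], 0.969, 0], [[0.266, 0.931, 0], 0.969, 0], [[0.266, 0.931, 0], 0.969, 0]]' --grip_force 40

```text
time_s: 2.0
eef_pos: [0.3654, 0.0097, 0.2317]
orientation: [[-0.375, 0.927, 0.002], [0.927, 0.375, -0.0], [-0.001, 0.002, -1.0]]
ft_force: [1.2, -0.6, -0.1]
opening: 0.0852
grip_force: 0.0
```

Emit:
jog_arm --increments '[[[0.094, 0.328, 0], 0.216, 0], [[0.094, 0.328, 0], 0.216, 0], [[0.094, 0.328, 0], 0.216, 0], [[0.094, 0.328, 0], 0.216, 0], [[0.094, 0.328, 0], 0.216, 0], [[0.094, 0.328, 0], 0.216, 0], [[0.094, 0.328, 0], 0.216, 0], [[0.094, 0.328, 0], 0.216, 0], [[0.094, 0.328, 0], 0.216, 0], [[0.094, 0.328, 0], 0.216, 0]]'

```text
time_s: 3.0
eef_pos: [0.4403, 0.269, 0.2317]
orientation: [[-0.723, 0.691, 0.0], [0.691, 0.723, -0.0], [-0.0, 0.0, -1.0]]
ft_force: [-0.2, 0.0, -0.2]
opening: 0.0853
grip_force: 0.0
```

Run:
```python
from h import *
s=bot.read_state();R=s["orientation"];print(s["eef_pos"],np.arctan2(R[1][0],R[0][0]),s["joint_pos"])
```

```text
[0.44034231 0.26904179 0.23168737] 2.379116422839465 [ 4.18560457e-01  2.42895850e-02  7.55753715e-02  1.62168412e+00
 -1.85364218e-04  1.18103660e+00]
```

Emit:
jog_arm --increments '[[[0, 0.004, -0.06], 0.003, 0], [[0, 0.004, -0.12], 0.003, 0], [[0, 0.004, -0.18], 0.003, 0], [[0, 0.004, -0.22], 0.003, 0], [[0, 0.004, -0.25], 0.003, 0], [[0, 0.004, -0.264], 0.003, 0], [[0, 0.004, -0.264], 0.003, 0], [[0, 0.004, -0.264], 0.003, 0.5], [[0, 0.004, -0.264], 0.003, 1], [[0, 0.004, -0.264], 0.003, 1]]'

```text
time_s: 4.0
eef_pos: [0.4419, 0.274, 0.0221]
orientation: [[-0.728, 0.685, 0.003], [0.685, 0.728, 0.002], [-0.001, 0.003, -1.0]]
ft_force: [-0.1, 0.0, 1.6]
opening: 0.0441
grip_force: 0.0
```

Emit:
jog_arm --increments '[[[0, 0, 0], 0, 1], [[0, 0, 0], 0, 1], [[0, 0, 0], 0, 1], [[0, 0, 0], 0, 1], [[0, 0, 0], 0, 1], [[0, 0, 0], 0, 1], [[0, 0, 0], 0, 1], [[0, 0, 0], 0, 1], [[0, 0, 0], 0, 1], [[0, 0, 0], 0, 1]]'

```text
time_s: 5.0
eef_pos: [0.4415, 0.2739, 0.0218]
orientation: [[-0.728, 0.685, 0.003], [0.685, 0.728, 0.001], [-0.001, 0.003, -1.0]]
ft_force: [-1.0, 0.2, 5.6]
opening: 0.0334
grip_force: 40.7
```

Emit:
jog_arm --increments '[[[0, 0, 0.04], 0, 1], [[0, 0, 0.1], 0, 1], [[0.005, -0.05, 0.1], 0.07, 1], [[0.01, -0.1, 0.1], 0.14, 1], [[0.015, -0.15, 0.1], 0.21, 1], [[0.02, -0.2, 0.1], 0.28, 1], [[0.023, -0.25, 0.1], 0.35, 1], [[0.023, -0.274, 0.1], 0.377, 1], [[0.023, -0.274, 0.1], 0.377, 1], [[0.023, -0.274, 0.1], 0.377, 1]]'

```text
time_s: 6.0
eef_pos: [0.4582, 0.0541, 0.0995]
orientation: [[-1.0, 0.003, -0.001], [0.003, 1.0, 0.001], [0.001, 0.001, -1.0]]
ft_force: [0.1, -0.2, -1.9]
opening: 0.0336
grip_force: 40.5
```

Emit:
jog_arm --increments '[[[0, 0, -0.03], 0, 1], [[0, 0, -0.06], 0, 1], [[0, 0, -0.06], 0, 1], [[0, 0, -0.06], 0, 1]]'

```text
time_s: 6.4
eef_pos: [0.4578, 0.0552, 0.0516]
orientation: [[-1.0, -0.001, -0.002], [-0.001, 1.0, 0.0], [0.002, 0.0, -1.0]]
ft_force: [-0.0, -0.6, -1.0]
opening: 0.0333
grip_force: 40.4
```

Run:
```python
from h import *
s=bot.read_state();R=s["orientation"];print(s["eef_pos"],np.arctan2(R[1][0],R[0][0]),s["ft_force"],s["opening"])
im=bot.read_camera("top")[:,:,::-1];im2=bot.read_camera("side")[:,:,::-1]
cv2.imwrite("pics/top1.png",im);cv2.imwrite("pics/side1.png",im2)
a=cv2.resize(im[130:240,180:270],None,fx=5,fy=5,interpolation=cv2.INTER_CUBIC)
b=cv2.resize(im2[160:270,180:250],None,fx=5,fy=5,interpolation=cv2.INTER_CUBIC)
cv2.imwrite("pics/z3.png",np.hstack([a,b]))
```

```text
[0.45784697 0.05517421 0.05164504] -3.140990185492555 [-0.04126389 -0.6114515  -1.04884513] 0.03327119512393
```

View pics/z3.png

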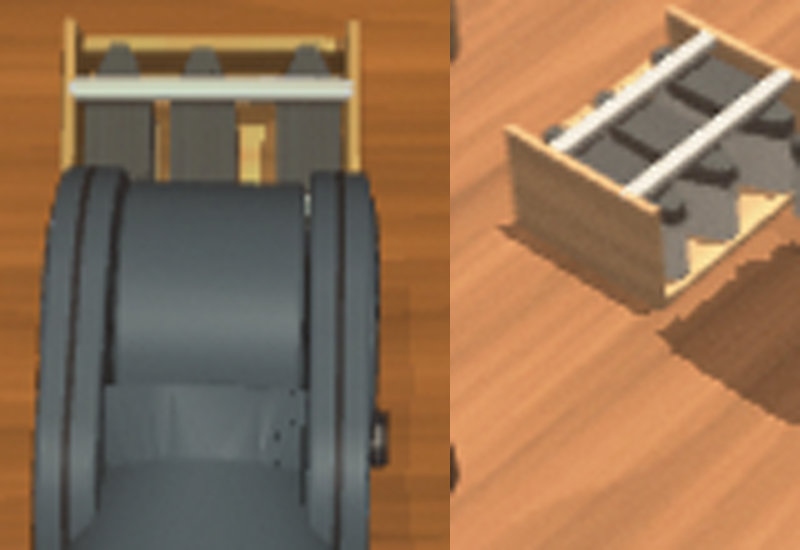

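The arm hides the tin in the top view, and my side crop missed it too. I'll move the side crop to the right.

Run:
```python
from h import *
im2=cv2.imread("pics/side1.png")
b=cv2.resize(im2[160:260,215:315],None,fx=6,fy=6,interpolation=cv2.INTER_CUBIC)
# expected tin outline: origin x=tcp+.022
o=np.array([.4798,.0552,.0298])
prof=np.array([[-.055,-.005],[-.025,-.017],[.025,-.017],[.055,-.005],[.055,.005],[.025,.017],[-.025,.017],[-.055,.005]])
for z in(0,.06):
    p=proj("side",np.c_[prof,np.full(8,z)]+o);p=((p-[215,160]+.5)*6-.5).astype(int)
    cv2.polylines(b,[p.reshape(-1,1,2)],True,(0,255,0) if z else (0,255,255),1)
cv2.imwrite("pics/z4.png",b)
```

```text
(no output)
```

View pics/z4.png

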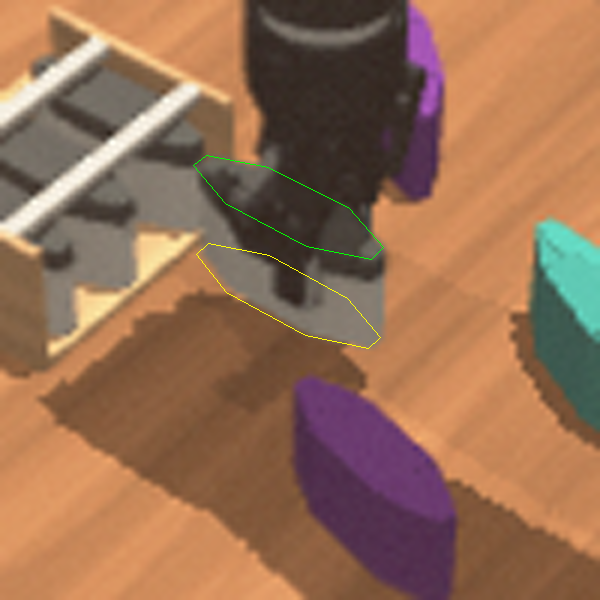

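The predicted outline matches the held tin in the side view, at about (195–383, 155–345). I'll lower it to 8 mm above the counter and go in.

Emit:
jog_arm --increments '[[[0, 0, -0.014], 0, 1], [[0, 0, -0.0272], 0, 1], [[0, 0, -0.0272], 0, 1], [[0, 0, -0.0272], 0, 1], [[0.015, 0, -0.0272], 0, 1], [[0.025, 0, -0.0272], 0, 1], [[0.025, 0, -0.0272], 0, 1], [[0.025, 0, -0.0272], 0, 1]]'

```text
time_s: 7.3
eef_pos: [0.4787, 0.0541, 0.0305]
orientation: [[-1.0, 0.001, -0.0], [0.001, 1.0, 0.0], [0.0, 0.0, -1.0]]
ft_force: [-0.1, -0.8, -0.7]
opening: 0.0335
grip_force: 40.4
```

Emit:
jog_arm --increments '[[[0.006, 0.001, -0.001], 0, 1], [[0.012, 0.001, -0.001], 0, 1], [[0.018, 0.001, -0.001], 0, 1], [[0.024, 0.001, -0.001], 0, 1], [[0.029, 0.001, -0.001], 0, 1], [[0.034, 0.001, -0.001], 0, 1], [[0.034, 0.001, -0.001], 0, 1]]'

```text
time_s: 8.0
eef_pos: [0.5066, 0.0549, 0.0296]
orientation: [[-1.0, 0.001, 0.001], [0.001, 1.0, -0.0], [-0.001, -0.0, -1.0]]
ft_force: [0.2, -0.3, -1.6]
opening: 0.0337
grip_force: 40.5
```

Emit:
jog_arm --increments '[[[0.004, 0, 0], 0, 1], [[0.008, 0, 0], 0, 1], [[0.012, 0, 0], 0, 1], [[0.016, 0, 0], 0, 1], [[0.02, 0, 0], 0, 1], [[0.024, 0, 0], 0, 1], [[0.027, 0, 0], 0, 1], [[0.03, 0, 0], 0, 1], [[0.03, 0, 0], 0, 1], [[0.03, 0, 0], 0, 1]]'

```text
time_s: 9.0
eef_pos: [0.5299, 0.055, 0.0295]
orientation: [[-1.0, 0.001, -0.0], [0.001, 1.0, 0.0], [0.0, 0.0, -1.0]]
ft_force: [0.3, -0.0, -1.8]
opening: 0.0335
grip_force: 40.4
```

Emit:
jog_arm --increments '[[[0.004, 0, 0], 0, 1], [[0.007, 0, 0], 0, 1], [[0.01, 0, 0], 0, 1], [[0.013, 0, 0], 0, 1], [[0.016, 0, 0], 0, 1], [[0.018, 0, 0], 0, 1], [[0.02, 0, 0], 0, 1], [[0.02, 0, 0], 0, 1]]'

```text
time_s: 9.8
eef_pos: [0.5462, 0.055, 0.0296]
orientation: [[-1.0, 0.001, 0.0], [0.001, 1.0, 0.0], [-0.0, 0.0, -1.0]]
ft_force: [0.4, 0.5, -1.4]
opening: 0.034
grip_force: 40.5
```

Run:
```python
from h import *
s=bot.read_state();print(s["eef_pos"],s["ft_force"])
im=bot.read_camera("top")[:,:,::-1];im2=bot.read_camera("side")[:,:,::-1]
cv2.imwrite("pics/top2.png",im);cv2.imwrite("pics/side2.png",im2)
a=cv2.resize(im[125:195,185:260],None,fx=6,fy=6,interpolation=cv2.INTER_CUBIC)
b=cv2.resize(im2[150:220,190:250],None,fx=6,fy=6,interpolation=cv2.INTER_CUBIC)
cv2.imwrite("pics/z5.png",np.hstack([a,b])[:, :800])
```

```text
[0.54624002 0.05496696 0.02957216] [ 0.4179813   0.54417999 -1.36143541]
```

View pics/z5.png

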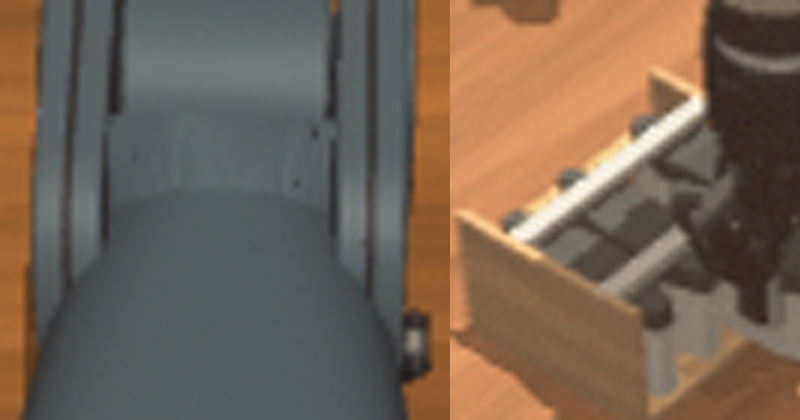

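The side view shows the middle tin pushed over to the left tin and ours held in the gap. I'll set it down on the floor, release, and lift.

Emit:
jog_arm --increments '[[[0, 0, -0.001], 0, 1], [[0, 0, -0.002], 0, 1], [[0, 0, -0.002], 0, 1], [[0, 0, -0.002], 0, 0.4], [[0, 0, -0.002], 0, 0.4], [[0, 0, -0.002], 0, 0.4], [[0, 0, -0.002], 0, 0.4], [[0, 0, -0.002], 0, 0.4], [[0, 0, -0.002], 0, 0.4]]'

```text
time_s: 10.8
eef_pos: [0.546, 0.055, 0.028]
orientation: [[-1.0, 0.001, 0.0], [0.001, 1.0, -0.0], [-0.0, -0.0, -1.0]]
ft_force: [0.3, 0.3, -0.5]
opening: 0.0514
grip_force: 0.0
```

Emit:
jog_arm --increments '[[[0, 0, 0.03], 0, 0.4], [[0, 0, 0.07], 0, 0.4], [[0, 0, 0.11], 0, 0.4], [[-0.05, 0, 0.13], 0, 0.4], [[-0.11, 0, 0.13], 0, 1], [[-0.17, 0, 0.13], 0, 1], [[-0.2, 0, 0.13], 0, 1], [[-0.2, 0, 0.13], 0, 1], [[-0.2, 0, 0.13], 0, 1], [[-0.2, 0, 0.13], 0, 1]]'

```text
time_s: 11.8
eef_pos: [0.387, 0.0549, 0.1323]
orientation: [[-1.0, 0.001, 0.001], [0.001, 1.0, -0.0], [-0.001, -0.0, -1.0]]
ft_force: [-0.1, 0.3, 0.4]
opening: -0.0003
grip_force: 0.0
```

Run:
```python
from h import *
s=bot.read_state();print(s["eef_pos"],s["ft_force"],s["opening"],s["time_s"])
im=bot.read_camera("top")[:,:,::-1];im2=bot.read_camera("side")[:,:,::-1]
cv2.imwrite("pics/top3.png",im);cv2.imwrite("pics/side3.png",im2)
a=cv2.resize(im[125:215,185:260],None,fx=6,fy=6,interpolation=cv2.INTER_CUBIC)
b=cv2.resize(im2[150:240,195:253],None,fx=6,fy=6,interpolation=cv2.INTER_CUBIC)
cv2.imwrite("pics/z6.png",np.hstack([a,b])[:, :800])
```

```text
[0.38695784 0.05489707 0.1322524 ] [-0.09441482  0.25776085  0.38655366] -0.00026360266823349576 11.8
```

View pics/z6.png

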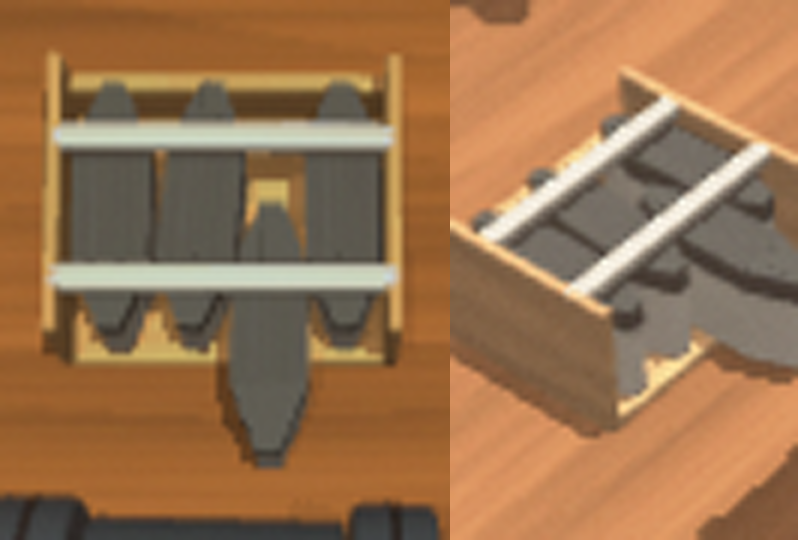

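The tin sits square in the gap with about 50 mm to go, and the middle tin is slightly yawed. Next I'll push its tail nose with shut fingers.

Emit:
jog_arm --increments '[[[0.05, 0, 0], 0, 1], [[0.1, 0, -0.05], 0, 1], [[0.104, 0, -0.1], 0, 1], [[0.104, 0, -0.134], 0, 1], [[0.104, 0, -0.134], 0, 1], [[0.104, 0, -0.134], 0, 1], [[0.115, 0, -0.134], 0, 1], [[0.125, 0, -0.134], 0, 1], [[0.135, 0, -0.134], 0, 1], [[0.135, 0, -0.134], 0, 1]]'

```text
time_s: 12.9
eef_pos: [0.4965, 0.0548, 0.0263]
orientation: [[-1.0, 0.001, 0.004], [0.001, 1.0, -0.0], [-0.004, -0.0, -1.0]]
ft_force: [0.2, 0.5, -0.7]
opening: 0.0001
grip_force: 0.0
```

Emit:
jog_arm --increments '[[[0.005, 0, 0], 0, 1], [[0.01, 0, 0], 0, 1], [[0.015, 0, 0], 0, 1], [[0.02, 0, 0], 0, 1], [[0.025, 0, 0], 0, 1], [[0.025, 0, 0], 0, 1]]'

```text
time_s: 13.5
eef_pos: [0.5145, 0.0549, 0.0247]
orientation: [[-1.0, 0.001, 0.0], [0.001, 1.0, 0.0], [-0.0, 0.0, -1.0]]
ft_force: [0.2, -0.8, 0.0]
opening: 0.0001
grip_force: 0.0
```

Emit:
jog_arm --increments '[[[0.004, 0, 0], 0, 1], [[0.008, 0, 0], 0, 1], [[0.012, 0, 0], 0, 1], [[0.016, 0, 0], 0, 1], [[0.02, 0, 0], 0, 1], [[0.024, 0, 0], 0, 1], [[0.028, 0, 0], 0, 1], [[0.032, 0, 0], 0, 1], [[0.036, 0, 0], 0, 1], [[0.036, 0, 0], 0, 1]]'

```text
time_s: 14.5
eef_pos: [0.5436, 0.0549, 0.025]
orientation: [[-1.0, 0.001, 0.001], [0.001, 1.0, 0.0], [-0.001, 0.0, -1.0]]
ft_force: [0.4, 0.1, -0.0]
opening: -0.0003
grip_force: 0.0
```

Run:
```python
from h import *
s=bot.read_state();print(s["eef_pos"],s["ft_force"],s["opening"],s["time_s"])
im=bot.read_camera("top")[:,:,::-1];im2=bot.read_camera("side")[:,:,::-1]
cv2.imwrite("pics/side4.png",im2)
a=cv2.resize(im[125:215,185:250],None,fx=6,fy=6,interpolation=cv2.INTER_CUBIC)
b=cv2.resize(im2[150:240,195:262],None,fx=6,fy=6,interpolation=cv2.INTER_CUBIC)
cv2.imwrite("pics/z7.png",np.hstack([a,b])[:, :800])
```

```text
[0.5436203  0.0549242  0.02495096] [ 0.35447092  0.13768112 -0.01987508] -0.00033023399525512493 14.5
```

View pics/z7.png

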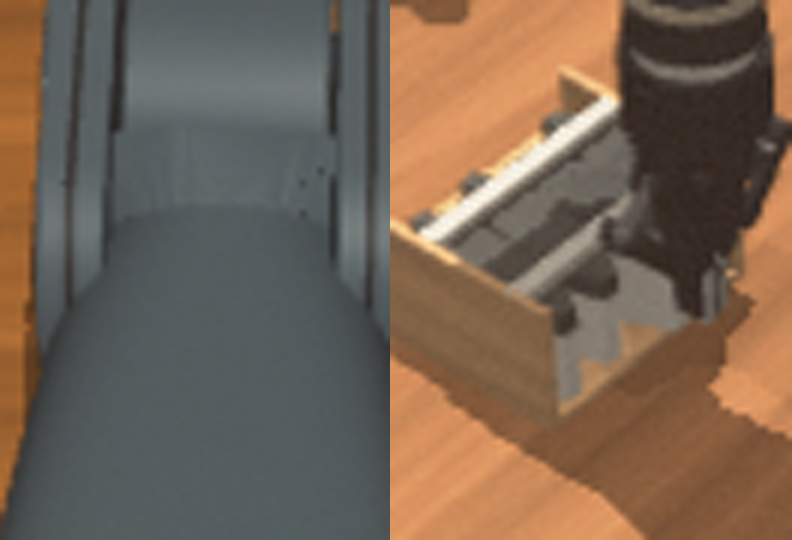

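The tin is sliding in straight in front of the fingers. I'll finish in small steps and watch the force.

Emit:
jog_arm --increments '[[[0.003, 0, 0], 0, 1], [[0.006, 0, 0], 0, 1], [[0.009, 0, 0], 0, 1], [[0.012, 0, 0], 0, 1], [[0.012, 0, 0], 0, 1]]'

```text
time_s: 15.1
eef_pos: [0.5529, 0.0549, 0.0248]
orientation: [[-1.0, 0.001, 0.001], [0.001, 1.0, 0.0], [-0.001, 0.0, -1.0]]
ft_force: [-0.3, -0.4, -0.7]
opening: -0.0001
grip_force: 0.0
```

Emit:
jog_arm --increments '[[[0.001, 0, 0], 0, 1], [[0.002, 0, 0], 0, 1], [[0.0025, 0, 0], 0, 1], [[0.0025, 0, 0], 0, 1]]'

```text
time_s: 15.5
eef_pos: [0.5543, 0.055, 0.0247]
orientation: [[-1.0, 0.001, -0.0], [0.001, 1.0, 0.0], [0.0, 0.0, -1.0]]
ft_force: [-0.6, 0.3, 0.6]
opening: -0.0002
grip_force: 0.0
```

Emit:
jog_arm --increments '[[[0.001, 0, 0], 0, 1], [[0.001, 0, 0], 0, 1], [[0.001, 0, 0], 0, 1]]'

```text
time_s: 15.8
eef_pos: [0.555, 0.055, 0.0247]
orientation: [[-1.0, 0.001, -0.0], [0.001, 1.0, -0.0], [0.0, -0.0, -1.0]]
ft_force: [-0.8, -0.3, -0.5]
opening: -0.0001
grip_force: 0.0
```

Emit:
jog_arm --increments '[[[0.001, 0, 0], 0, 1], [[0.001, 0, 0], 0, 1], [[0.001, 0, 0], 0, 1]]'

```text
time_s: 16.1
eef_pos: [0.555, 0.055, 0.0244]
orientation: [[-1.0, 0.001, -0.002], [0.001, 1.0, -0.0], [0.002, -0.0, -1.0]]
ft_force: [-5.1, 0.4, 1.3]
opening: 0.0001
grip_force: 0.0
```

Emit:
jog_arm --increments '[[[0.001, 0, 0], 0, 1], [[0.001, 0, 0], 0, 1], [[0.001, 0, 0], 0, 1]]'

```text
time_s: 16.4
eef_pos: [0.555, 0.055, 0.0241]
orientation: [[-1.0, 0.001, -0.004], [0.001, 1.0, 0.0], [0.004, 0.0, -1.0]]
ft_force: [-6.4, 0.3, 2.0]
opening: 0.0004
grip_force: 0.0
```

Emit:
jog_arm --increments '[[[0.001, 0, 0], 0, 1], [[0.001, 0, 0], 0, 1], [[0.001, 0, 0], 0, 1]]'

```text
time_s: 16.7
eef_pos: [0.5549, 0.0551, 0.0238]
orientation: [[-1.0, 0.001, -0.006], [0.001, 1.0, 0.0], [0.006, 0.0, -1.0]]
ft_force: [-8.1, 0.8, 1.7]
opening: 0.0005
grip_force: 0.0
```

Emit:
jog_arm --increments '[[[0.003, 0, 0], 0, 1], [[0.005, 0, 0], 0, 1], [[0.007, 0, 0], 0, 1], [[0.009, 0, 0], 0, 1], [[0.009, 0, 0], 0, 1]]'

```text
time_s: 17.2
eef_pos: [0.5543, 0.0553, 0.0216]
orientation: [[-1.0, 0.0, -0.022], [0.0, 1.0, 0.0], [0.022, 0.0, -1.0]]
ft_force: [-21.6, -0.3, 6.7]
opening: -0.0
grip_force: 0.0
```

Emit:
jog_arm --increments '[[[-0.02, 0, 0.003], 0, 1], [[-0.04, 0, 0.003], 0, 1], [[-0.08, 0, 0.01], 0, 1], [[-0.12, 0, 0.06], 0, 1], [[-0.17, 0, 0.12], 0, 1], [[-0.23, 0, 0.15], 0, 1], [[-0.23, 0, 0.15], 0, 1], [[-0.23, 0, 0.15], 0, 1]]'

```text
time_s: 18.0
eef_pos: [0.3823, 0.055, 0.1478]
orientation: [[-1.0, 0.001, 0.008], [0.001, 1.0, -0.0], [-0.008, -0.0, -1.0]]
ft_force: [0.6, -0.1, 0.2]
opening: 0.0005
grip_force: 0.0
```

Run:
```python
from h import *
im=bot.read_camera("top")[:,:,::-1];im2=bot.read_camera("side")[:,:,::-1]
cv2.imwrite("pics/top5.png",im);cv2.imwrite("pics/side5.png",im2)
a=cv2.resize(im[130:192,188:256],None,fx=7,fy=7,interpolation=cv2.INTER_CUBIC)
b=cv2.resize(im2[155:217,192:238],None,fx=7,fy=7,interpolation=cv2.INTER_CUBIC)
cv2.imwrite("pics/z8.png",np.hstack([a,b])[:, :800])
```

```text
(no output)
```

View pics/z8.png

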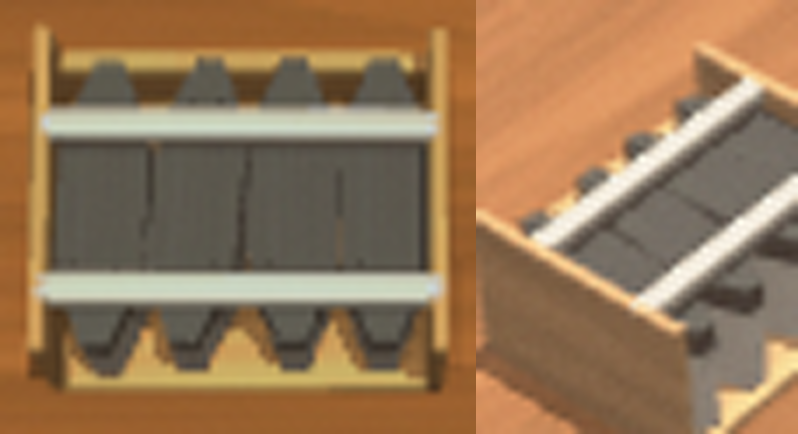

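The top view shows all four tins level, with back noses on the lip at crop row ~60. The middle tin is yawed about 0.06 rad, inside the 0.12 limit. The pushed tin did not move at 21 N, so it is home.

```bash
python3 -c "
from workcell import bot
print(bot.hand_in())"
```

```text
the job is handed in; nothing more can be done
None
```

I slid the spice tin home against the back lip between the right-hand and middle tins, with all four upright and level, and handed the job in at about 18 s; the middle tin sits about 0.06 rad off square (limit 0.12), and no verdict came back.

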